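# Open the ratchet bench clamp fully

### The job

Open the bench clamp right up, ready for a wider board: press down the release plate on its sliding jaw and, keeping it down, push the jaw back along the bar until it is fully home against the end stop. Then let go so the release springs up again and the clamp is left open. Leave the glued-up block and the other loose things on the bench where they are.

Things in the scene. Friction and masses are not known exactly. Their poses are not given: they have to be found in the camera images.
- clamp: Bench clamp, fixed to the bench: flat steel bar (345 mm long, 32 wide, top at height 38 mm) between a dark steel fixed jaw (100 mm high; face at x = -145 mm) and an end stop (50 mm high; face at x = +150 mm). Origin on the bench under the bar's middle; x runs along the bar in the opening direction, fixed jaw to end stop; z up.
- jaw (a joint): Opening between the fixed and the grey sliding jaw, m: 0 closed, 0.221 fully home at the end stop. Slides along the clamp's +x, rubbing with about 4 N. Jaw 74 mm long, 50 wide, with two upright plates 12 mm thick: front (clamping face, top at height 100 mm) and rear (92 mm), a 50 mm slot between. A ratchet (8 mm teeth) stops it opening unless the release is down.
- release (a joint): Vertical travel of the release plate, positive down, in m: 0 fully up, 0.010 bottomed. Sprung: about 3 N to start, 9 N at the bottom. The ratchet is free from about 0.004 on (0.006 to 0.009 is a safe press) and catches again when the plate rises. At the start it may stand at 0 to 0.004, where the pawl rests on a tooth.
- release_top (a point): Centre of the top of the release, a ribbed steel plate 46 mm long (along the bar) x 44 wide at the bottom of the slot between the sliding jaw's upright plates. At height 62 mm when fully up; moves with release and jaw. The rear plate's inner face, to push the jaw open, is 25 mm away along the clamp's +x; the front plate's 25 mm along -x.
- jaw_rest_top (a point): Middle of the top edge of the sliding jaw's rear upright plate, 92 mm above the bench, 31 mm along the clamp's +x from the release plate's centre.
- block: Glued-up block of striped wood strips, 48 mm (along the bar) by 60 by 70 mm high, 0.14 kg, standing loose on the bar next to the fixed jaw. Origin at the centre of its underside. To be left standing there.
- wrench: Steel wrench 180 mm long lying on the bench beside the clamp. Origin under its middle, x along it. Leave alone.
- tape: Cardboard-coloured ring (tape core) 96 mm across, 24 mm high, lying flat beside the clamp. Origin at the centre of its underside. Leave alone.
- offcut: Flat wood offcut 130 x 42 x 18 mm lying beside the clamp, x along it. Origin at the centre of its underside. Leave alone.
- glue: Yellow glue bottle, 56 mm diameter, 150 mm high, standing. Origin at the centre of its underside. Leave alone.
- jar: Glass jar with a steel lid, 68 mm diameter, 85 mm high, standing. Origin at the centre of its underside. Leave alone.
- tin: Tin can, 74 mm diameter, 105 mm high, standing. Origin at the centre of its underside. Leave alone.
Not all that is in view belongs to the job. Leave any green, orange or purple look-alike of the block alone.

How it is judged:
On the way, in this order (a step that is already met when the one before it is completed fails the run):
1. the release plate is pressed down (value of joint release above 0.0042 m), for 0.1 s.
2. the sliding jaw is fully back against the end stop (value of joint jaw above 0.216 m), for 0.1 s.
At the end, for the whole second after the job is handed in: The sliding jaw stands within 6 mm of its end stop (opening above 0.215 m) and at rest, the release plate is up again (within 2 mm), and the block stands upright within 20 mm of where it was (value of joint jaw above 0.215 m and velocity of joint jaw between -0.005 and 0.005 m/s and value of joint release below 0.002 m and distance of block from where it was at the start of the episode below 0.02 m and angle between block's own z axis and vertical below 0.15 rad); the robot touches nothing.
It fails at once if the glued-up block is lifted, pushed away or tipped (distance of block from where it was at the start of the episode above 0.025 m or angle between block's own z axis and vertical above 0.3 rad).
It fails at once if another loose thing is lifted or moved more than 30 mm (distance of any of wrench, tape, offcut, glue, jar, tin from where it was at the start of the episode above 0.03 m).
It also fails if it takes over 30 s, if anything falls off the work surface, if the arm or the gripper's body presses on something with over 40 N, if the wrist force passes 120 N, or if a joint passes its speed limit or range.

### The arm

A 6-joint arm with a two-finger parallel gripper is mounted at the origin on the work surface. World frame = base frame: x ahead of the robot, y to its left, z up, the work surface at z = 0. Lengths are in m, angles in rad, forces in N, time in s.
With the tool pointing down it reaches from about 0.425 to 0.95 m from the base axis. Payload 3.5 kg.
Tool frame: the origin (TCP) lies at the very end of the fingers, on their centre line; the grasp point (between the pads) lies 19 mm behind it; z points along the fingers, y is the line along which they close (so a half turn about z gives the same grasp; the last joint's range is limited). The gripper opens to 85 mm and grips with 20 to 120 N. Pads are 22 mm wide; open, the fingers measure 114 mm over their backs; the gripper's body (76 mm by 85 mm) begins 54 mm behind the grasp point. The pads swing forward as they close: fully open they stand 13 mm farther back than shut.
Start: joints at [-1.327, 0.286, 1.577, -0, 1.279, -0.15], TCP at [0.259, -0.623, 0.231] pointing down, gripper open.
Joint ranges: [-2.77, 2.77], [-0.9, 2.22], [0.21, 2.48], [-1.53, 4.67], [0.24, 2.81], [-2.84, 2.84]. Speed limits (rad/s): [2.79, 2.79, 3.14, 3.14, 3.14, 3.14].

### API

Orientations are given as a unit quaternion [w, x, y, z].
In Python, from station import status, camera, calibration, env gives the robot as it stands. The module is installed in compiled form; this text tells all that it offers.
- The arm moves only by the tool step_arm, never from a script. Its argument "deltas" is a list of rows, each a list of 5 numbers: the closure in counts, from 0 (fully open) to 255 (shut), then the shift along the world's x, y, z in mm, then the turn about the world's z in degrees. In form: [[claw, dx, dy, dz, twist], ...]. A call has 1 to 20 rows; each row shifts and turns the commanded pose from where the row before left it; what a row does not reach is not made up. A row lasts 1/12 s, in which the tool goes at most 41.7 mm and 7.16 degrees, less where a joint would pass 70% of its speed; a pose out of reach is approached as far as the arm can. A call is refused whole if a number of a shift passes 41.7 or a number of a turn 7.16, either way. A call with a gripper value outside its range is refused whole. The fingers move at their own pace and stop on an object; "grip_force" is the grip in N (left out, the last holds). Time passes only in rows, so rows that do not move let the fingers close. It gives the time, the measured TCP pose, the force, the opening and the grip force at its end, in the units of the state.
- status.observe(): the state, without advancing time (a new reading comes with each control period).
- camera(name): name is "side" or "top"; returns the picture (420x560x3 uint8, red, green, blue); there is no depth.
- calibration(name): a dict with "K" (3x3 intrinsics, pixels), "k1" (the pictures are not rectified: a ray, as slopes to the right and down, at radius r is drawn at 1 + k1 r^2 times it, then the intrinsics apply), "R" (3x3) and "t" (3): a world point X has camera coordinates R X + t. Camera axes: x right, y down, z forward; pixel columns grow to the right and rows downward; lengths in m; the calibration is good to about 2 mm. A picture is of the moment at which its call begins. calibration takes no time and is no camera call.
- env.close_job(): hands the job in; it is judged then, once.
The state is a dict: "clock": time; "qpos": joint angles; "joint_velocities": joint speeds; "effort": joint torques, N m; "tcp_pos": TCP position; "orientation": TCP orientation; "wrist_force": force on the tool from outside, world axes, zero at the start; "torque": the same for the moment, N m; "gripper_width": opening from 0.0 (shut) to 1.0 (fully open); "grip_force": force on a finger pad.
Only numpy, scipy, OpenCV 4.12 (cv2) and the standard library are available. Lean on these libraries where they do the work, as an engineer would, in place of code of your own. Each camera call takes 0.05 s, during which the arm holds its last target. There are 200 camera calls.

## Working session

There is one attempt and no reset: what is moved stays moved. The work goes in short steps, Python scripts to look and compute and a tool call to move; the robot and the scene stay as the last step left them, time stands still between calls to the robot, and variables do not carry over. Pictures are saved under pics/ and viewed, at most 10 in all, crops included, and the job is handed in when it is done.

Besides the shell and the picture viewer there is one more tool, called after "Request:" by a JSON object that holds its "op" and its "data", one argument or row to a line. step_arm: Moves the arm, as the interface text tells. Its arguments: {"type":"object","properties":{"deltas":{"type":"array","items":{"type":"array","items":{"type":"number"}}},"grip_force":{"type":"number"}},"required":["deltas"]}

```bash
mkdir -p pics
cat > h.py <<'E'
import numpy as np, cv2
from station import status, camera, calibration, env
def ray(name,uv):
    c=calibration(name);K=np.array(c["K"]);R=np.array(c["R"]);t=np.array(c["t"])
    d=np.array([(uv[0]-K[0,2])/K[0,0],(uv[1]-K[1,2])/K[1,1]]);s=d.copy()
    for _ in range(20): s=d/(1+c["k1"]*(s@s))
    return -R.T@t, R.T@np.array([s[0],s[1],1.])
def plane(name,uv,z):
    o,d=ray(name,uv); return o+d*(z-o[2])/d[2]
def tri(a,b):
    (o1,d1),(o2,d2)=ray("top",a),ray("side",b)
    s=np.linalg.lstsq(np.c_[d1,-d2],o2-o1,rcond=None)[0]
    p,q=o1+s[0]*d1,o2+s[1]*d2
    return (p+q)/2,np.linalg.norm(p-q)
def proj(name,X):
    c=calibration(name);K=np.array(c["K"]);p=np.array(c["R"])@X+c["t"];s=p[:2]/p[2];s=s*(1+c["k1"]*(s@s));return K[:2,:2]@s+K[:2,2]
E
python3 - <<'E'
from h import *
for n in("top","side"): cv2.imwrite(f"pics/{n}0.png",camera(n)[:,:,::-1])
print(status.observe())
E
```

```text
{'clock': 0.1, 'qpos': array([-1.32696791e+00,  2.87107762e-01,  1.57801336e+00,  1.44166063e-05,
        1.27862233e+00, -1.50010464e-01]), 'joint_velocities': array([-0.00163252, -0.00158234, -0.00296359, -0.00022837, -0.00113136,
       -0.0009277 ]), 'effort': array([ 5.95418587e-04, -4.07295763e+01, -2.93701029e+01, -1.35363071e-04,
        3.38349382e-03, -2.43739152e-06]), 'tcp_pos': array([ 0.25890169, -0.62273393,  0.23007438]), 'orientation': array([-1.07454180e-03,  9.80673779e-01,  1.95647085e-01, -4.35344851e-05]), 'wrist_force': array([ 1.03749877, -0.2276301 ,  0.8041463 ]), 'torque': array([-0.03007362, -0.01110502, -0.01342801]), 'grip_force': 0.0, 'gripper_width': 1.001648581101516}
```

View pics/top0.png

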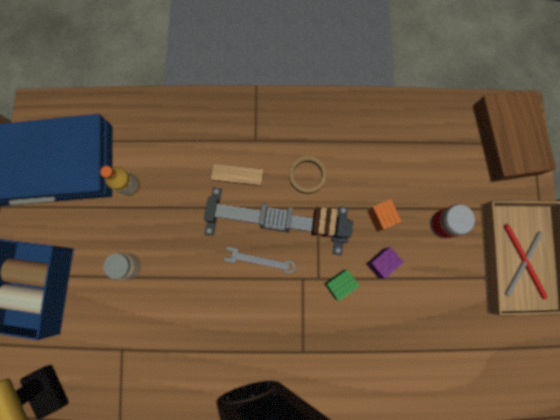

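View pics/side0.png

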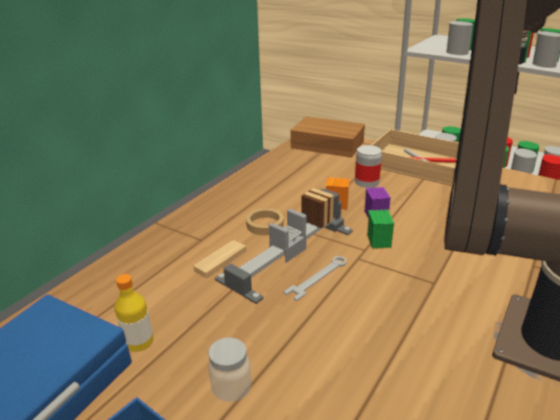

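The top view shows the end stop at (210,212), the sliding jaw at (275,218), the striped block at (325,221) and the fixed jaw at (343,225). The green, orange and purple cubes are look-alikes. Next I'll enlarge the clamp in both views.

Run:
```python
from h import *
a=cv2.imread("pics/top0.png")[180:260,195:365];b=cv2.imread("pics/side0.png")[175:305,210:360]
cv2.imwrite("pics/topc.png",cv2.resize(a,None,fx=4.5,fy=4.5,interpolation=cv2.INTER_CUBIC))
cv2.imwrite("pics/sidec.png",cv2.resize(b,None,fx=4.5,fy=4.5,interpolation=cv2.INTER_CUBIC))
print(plane("top",(275,218),.062),plane("top",(210,212),.05),plane("top",(345,225),.1))
```

```text
[0.5703118  0.00914921 0.062     ] [0.58605853 0.16772166 0.05      ] [ 0.54939034 -0.15217992  0.1       ]
```

View pics/topc.png

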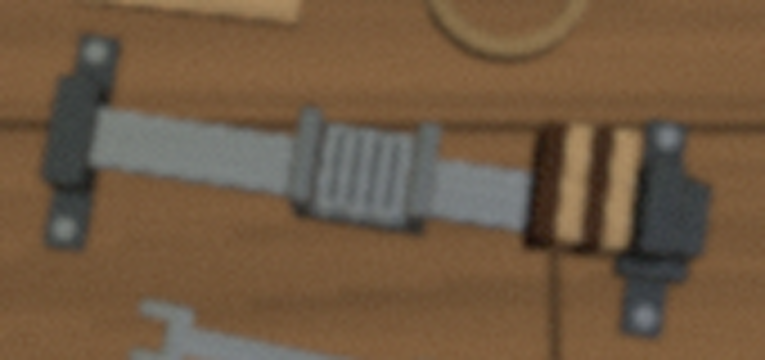

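View pics/sidec.png

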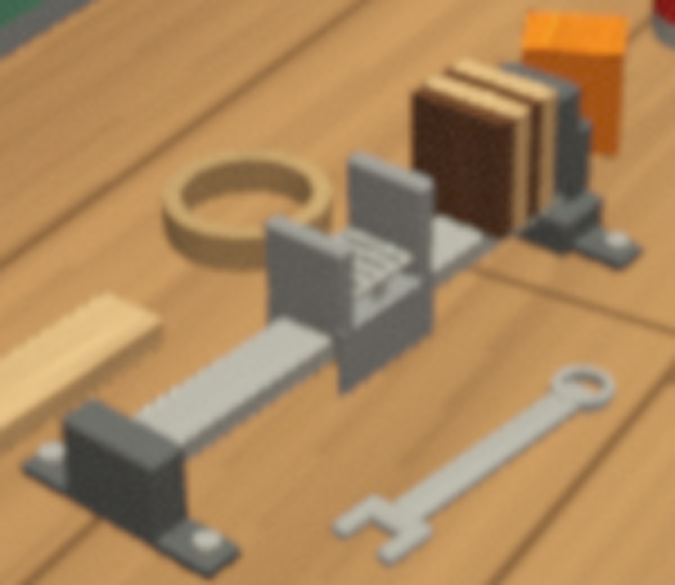

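The crops confirm it: the striped block stands against the dark fixed jaw, and the sliding jaw has a ribbed plate, centre (276.1,218.2) in the top view. The rear plate's top edge runs from (283,222) to (352,257) in the side crop. Now I'll triangulate.

Run:
```python
from h import *
T=lambda u,v:(u/4.5+195-.4,v/4.5+180-.4)
S=lambda u,v:(u/4.5+210-.4,v/4.5+175-.4)
print("rear top mid",tri(T(305,157),S(313,238)))
print("rear far",tri(T(310,108),S(276,222)))
print("front top mid",tri(T(427,172),S(392,172)))
print("plate",tri(T(365,173),S(375,258)))
a=plane("top",T(95,138),.038);b=plane("top",T(530,198),.038);print(a,b)
d=(a-b)[:2];d/=np.linalg.norm(d);print("axis",d,"deg from +y",np.degrees(np.arctan2(-d[0],d[1])))
pl=plane("top",T(365,173),.06);print(pl, "jaw rear face to stop", (a-pl)[:2]@d-37)
print("stop face pts",plane("top",T(98,80),.05),plane("top",T(88,188),.05))
c=calibration("top");print(-np.array(c["R"]).T@c["t"])
for n,uv in dict(glue=T(-340,-30),).items(): print(n,plane("top",(107,172),.15),plane("top",(308,174),.024),plane("top",(237,175),.018))
```

```text
rear top mid (array([0.57513085, 0.03862271, 0.08885893]), np.float64(0.0009169938378085421))
rear far (array([0.59982276, 0.03571484, 0.08886065]), np.float64(0.0014899135676489663))
front top mid (array([ 0.56716928, -0.02400736,  0.09640445]), np.float64(0.0024193543552615848))
plate (array([0.56607269, 0.0054613 , 0.06295813]), np.float64(0.008864042397141475))
[0.59229027 0.15578398 0.038     ] [ 0.56013048 -0.08246648  0.038     ]
axis [0.13376993 0.99101241] deg from +y -7.687497126680609
[0.57048884 0.00745624 0.06      ] jaw rear face to stop -36.85008899458033
stop face pts [0.62237023 0.15315105 0.05      ] [0.56307102 0.15689774 0.05      ]
[0.43984599 0.00220012 1.00110905]
glue [0.66067025 0.3867878  0.15      ] [ 0.6887514 -0.0738122  0.024    ] [0.68688263 0.10712499 0.018     ]
```

Request:
{"op": "step_arm", "data": {
  "deltas": [
    [255, 15.6, 31.5, -3, -1.5],
    [255, 15.6, 31.5, -3, -1.5],
    [255, 15.6, 31.5, -3, -1.5],
    [255, 15.6, 31.5, -3, -1.5],
    [255, 15.6, 31.5, -3, -1.5],
    [255, 15.6, 31.5, -3, -1.5],
    [255, 15.6, 31.5, -3, -1.5],
    [255, 15.6, 31.5, -3, -1.5],
    [255, 15.6, 31.5, -3, -1.5],
    [255, 15.6, 31.5, -3, -1.5],
    [255, 15.6, 31.5, -3, -1.5],
    [255, 15.6, 31.5, -3, -1.5],
    [255, 15.6, 31.5, -3, -1.5],
    [255, 15.6, 31.5, -3, -1.5],
    [255, 15.6, 31.5, -3, -1.5],
    [255, 15.6, 31.5, -3, -1.5],
    [255, 15.6, 31.5, -3, -1.5],
    [255, 15.6, 31.5, -3, -1.5],
    [255, 15.6, 31.5, -3, -1.5],
    [255, 15.6, 31.5, -3, -1.5]
  ],
  "grip_force": 60
}}

```text
clock: 1.77
tcp_pos: [0.5712, 0.0085, 0.1707]
orientation: [0.0, 0.998, -0.065, -0.0]
wrist_force: [0.0, -0.2, -0.4]
gripper_width: -0.001
grip_force: 0.0
```

Request:
{"op": "step_arm", "data": {
  "deltas": [
    [255, 0, 0, -15, 0],
    [255, 0, 0, -15, 0],
    [255, 0, 0, -10, 0],
    [255, 0, 0, 0, 0]
  ]
}}

```text
clock: 2.1
tcp_pos: [0.5688, 0.0072, 0.128]
orientation: [-0.0, 0.998, -0.065, -0.003]
wrist_force: [-0.2, -0.6, -0.1]
gripper_width: -0.001
grip_force: 0.0
```

Run:
```python
from h import *
ims=[camera("side")[170:310,200:380],camera("top")[170:275,195:375]]
im=np.vstack([cv2.resize(i[:,:,::-1],None,fx=2.4,fy=2.4,interpolation=cv2.INTER_CUBIC) for i in ims]);cv2.imwrite("pics/a1.png",im);print(im.shape)
o=status.observe();print(o["tcp_pos"],o["orientation"],o["wrist_force"])
```

```text
(588, 432, 3)
[0.5705758  0.00642444 0.13083946] [-7.82837377e-05  9.97875147e-01 -6.51515527e-02 -6.78783002e-04] [-0.11786288  0.26206234  0.40532401]
```

View pics/a1.png

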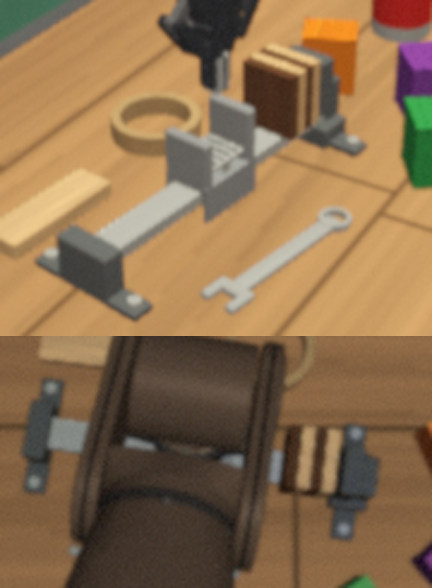

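Side picture: the closed fingertips are at about (215,88) in the crop, above the slot, and the measured TCP matches the target centre. I'll go down into the slot.

Request:
{"op": "step_arm", "data": {
  "deltas": [
    [255, 0, 0.5, -15, 0],
    [255, 0, 0, -15, 0],
    [255, 0, 0, -15, 0],
    [255, 0, 0, -10, 0],
    [255, 0, 0, -5, 0],
    [255, 0, 0, 0, 0],
    [255, 0, 0, 0, 0]
  ]
}}

```text
clock: 2.78
tcp_pos: [0.5715, 0.0069, 0.072]
orientation: [0.0, 0.998, -0.065, 0.0]
wrist_force: [0.9, 0.0, -0.2]
gripper_width: 0.002
grip_force: 0.0
```

Request:
{"op": "step_arm", "data": {
  "deltas": [
    [255, 0, 0, -4, 0],
    [255, 0, 0, -3, 0],
    [255, 0, 0, -2, 0],
    [255, 0, 0, 0, 0],
    [255, 0, 0, 0, 0]
  ]
}}

```text
clock: 3.2
tcp_pos: [0.571, 0.0072, 0.0622]
orientation: [-0.0, 0.998, -0.065, -0.0]
wrist_force: [-0.1, 0.5, 0.8]
gripper_width: 0.002
grip_force: 0.0
```

Request:
{"op": "step_arm", "data": {
  "deltas": [
    [255, 0, 0, -2, 0],
    [255, 0, 0, -2, 0],
    [255, 0, 0, 0, 0],
    [255, 0, 0, 0, 0]
  ]
}}

```text
clock: 3.53
tcp_pos: [0.5715, 0.0071, 0.059]
orientation: [0.0, 0.998, -0.065, 0.0]
wrist_force: [-1.5, 0.5, 4.6]
gripper_width: -0.003
grip_force: 2.2
```

Request:
{"op": "step_arm", "data": {
  "deltas": [
    [255, 0, 0, -2, 0],
    [255, 0, 0, -1, 0],
    [255, 0, 0, 0, 0],
    [255, 0, 0, 0, 0],
    [255, 0, 0, 0, 0]
  ]
}}

```text
clock: 3.95
tcp_pos: [0.5715, 0.0071, 0.0568]
orientation: [0.0, 0.998, -0.065, 0.0]
wrist_force: [-3.3, 0.4, 9.1]
gripper_width: -0.003
grip_force: 4.0
```

Request:
{"op": "step_arm", "data": {
  "deltas": [
    [255, 0, 0, -1, 0],
    [255, 0, 0, 0, 0],
    [255, 0, 0, 0, 0],
    [255, 0, 0, 0, 0]
  ]
}}

```text
clock: 4.28
tcp_pos: [0.5715, 0.0071, 0.0566]
orientation: [0.0, 0.998, -0.065, 0.0]
wrist_force: [-5.0, 0.1, 12.6]
gripper_width: 0.002
grip_force: 5.7
```

Run:
```python
from h import *
im=cv2.resize(camera("side")[170:310,200:380][:,:,::-1],None,fx=4.2,fy=4.2,interpolation=cv2.INTER_CUBIC);cv2.imwrite("pics/a2.png",im)
o=status.observe();print(o["tcp_pos"],o["wrist_force"],o["torque"])
```

```text
[0.571564   0.0070816  0.05657944] [-5.33942838e+00  9.29007620e-03  1.07056583e+01] [-0.05567001  0.78663628 -0.027102  ]
```

View pics/a2.png

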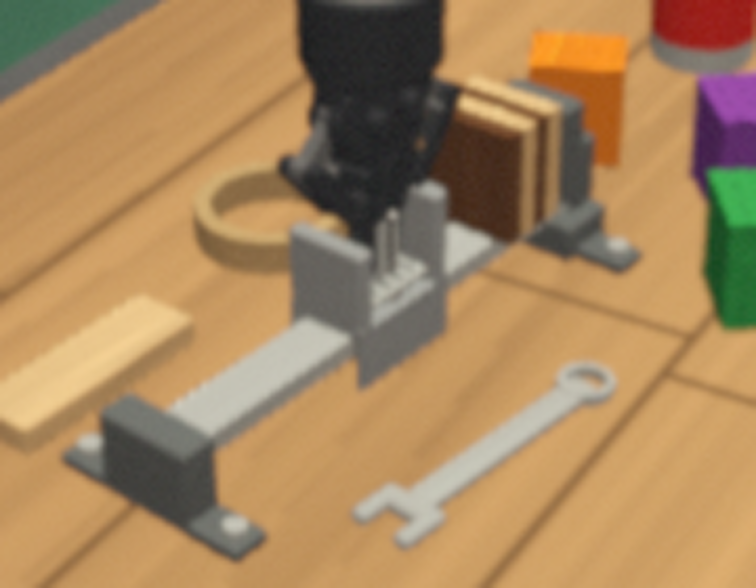

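The fingers sit centred in the slot on the ribbed plate, at about (385,270) in the crop, and the plate feels stiff, so it is near the bottom. I'll ease up slightly and test a short push along the bar (0.13, 0.99).

Request:
{"op": "step_arm", "data": {
  "deltas": [
    [255, 0, 0, 1.5, 0],
    [255, 0.4, 3, 0, 0],
    [255, 0.4, 3, 0, 0],
    [255, 0.4, 3, 0, 0],
    [255, 0.4, 3, 0, 0],
    [255, 0, 0, 0, 0],
    [255, 0, 0, 0, 0]
  ]
}}

```text
clock: 4.92
tcp_pos: [0.574, 0.0185, 0.0571]
orientation: [0.001, 0.998, -0.065, 0.002]
wrist_force: [-0.8, -2.0, 5.0]
gripper_width: -0.0
grip_force: 2.7
```

Run:
```python
from h import *
im=cv2.resize(camera("side")[170:310,200:380][:,:,::-1],None,fx=4.2,fy=4.2,interpolation=cv2.INTER_CUBIC);cv2.imwrite("pics/a3.png",im)
o=status.observe();print(o["tcp_pos"],o["wrist_force"],o["torque"])
```

```text
[0.57399923 0.01851348 0.05714756] [-0.59330105 -2.0736529   5.74080109] [-0.28456404  0.07154888  0.00865047]
```

View pics/a3.png

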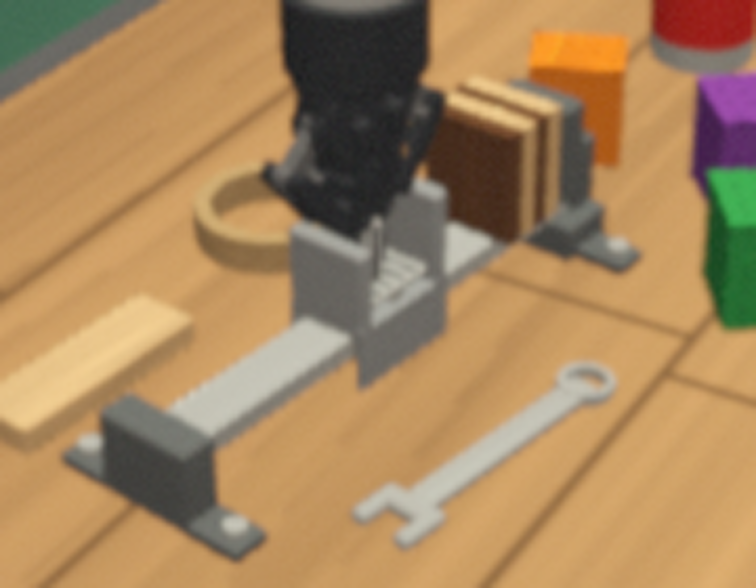

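The jaw has not moved: the fingers slid 11 mm along the plate and now stand near the rear plate. The spring force suggests about 5 mm of press, so I'll press a little further and then push.

Request:
{"op": "step_arm", "data": {
  "deltas": [
    [255, 0, 0, -1, 0],
    [255, 0, 0, -1, 0],
    [255, 0, 0, 0, 0],
    [255, 0, 0, 0, 0]
  ]
}}

```text
clock: 5.3
tcp_pos: [0.574, 0.0185, 0.0553]
orientation: [0.001, 0.998, -0.065, 0.002]
wrist_force: [-1.2, -1.4, 5.9]
gripper_width: -0.0
grip_force: 3.3
```

Request:
{"op": "step_arm", "data": {
  "deltas": [
    [255, 0.3, 2, 0, 0],
    [255, 0.3, 2, 0, 0],
    [255, 0.3, 2, 0, 0],
    [255, 0, 0, 0, 0],
    [255, 0, 0, 0, 0]
  ]
}}

```text
clock: 5.72
tcp_pos: [0.5749, 0.0241, 0.0553]
orientation: [0.001, 0.998, -0.065, 0.002]
wrist_force: [-0.9, -3.5, 7.1]
gripper_width: 0.001
grip_force: 3.3
```

Request:
{"op": "step_arm", "data": {
  "deltas": [
    [255, 0.7, 5, 0, 0],
    [255, 0.7, 5, 0, 0],
    [255, 0.7, 5, 0, 0],
    [255, 0.7, 5, 0, 0],
    [255, 0, 0, 0, 0]
  ]
}}

```text
clock: 6.13
tcp_pos: [0.5779, 0.0447, 0.0554]
orientation: [0.001, 0.998, -0.064, 0.002]
wrist_force: [-1.4, -2.0, 6.2]
gripper_width: -0.002
grip_force: 3.3
```

Run:
```python
from h import *
im=cv2.resize(camera("side")[170:310,200:380][:,:,::-1],None,fx=4.2,fy=4.2,interpolation=cv2.INTER_CUBIC);cv2.imwrite("pics/a4.png",im)
o=status.observe();print(o["tcp_pos"],o["wrist_force"],o["torque"])
```

```text
[0.5778915  0.04471545 0.05537357] [-0.17462163 -0.92299264  6.62830139] [-0.23438253  0.09029766 -0.02099212]
```

View pics/a4.png

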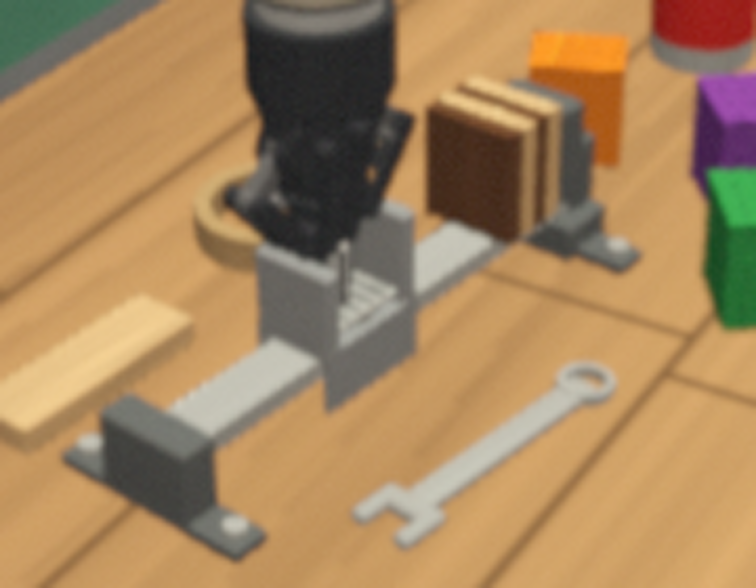

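The jaw is sliding: its rear plate moved from (330,245) to (300,270) in the crop, and nothing else has shifted. I'll carry on.

Request:
{"op": "step_arm", "data": {
  "deltas": [
    [255, 0.8, 6, 0, 0],
    [255, 0.8, 6, 0, 0],
    [255, 0.8, 6, 0, 0],
    [255, 0.8, 6, 0, 0],
    [255, 0.8, 6, 0, 0],
    [255, 0.8, 6, 0, 0],
    [255, 0.8, 6, 0, 0],
    [255, 0.8, 6, 0, 0],
    [255, 0.8, 6, 0, 0],
    [255, 0.8, 6, 0, 0],
    [255, 0.8, 6, 0, 0],
    [255, 0.5, 4, 0, 0],
    [255, 0, 0, 0, 0]
  ]
}}

```text
clock: 7.27
tcp_pos: [0.5882, 0.1148, 0.0557]
orientation: [0.001, 0.998, -0.064, 0.003]
wrist_force: [1.4, -1.7, 5.9]
gripper_width: 0.0
grip_force: 3.2
```

Request:
{"op": "step_arm", "data": {
  "deltas": [
    [255, 0.4, 3, 0, 0],
    [255, 0.4, 3, 0, 0],
    [255, 0, 0, 0, 0],
    [255, 0, 0, 0, 0]
  ]
}}

```text
clock: 7.6
tcp_pos: [0.589, 0.1204, 0.0558]
orientation: [0.001, 0.998, -0.065, 0.003]
wrist_force: [1.2, -2.4, 6.8]
gripper_width: -0.004
grip_force: 3.3
```

Request:
{"op": "step_arm", "data": {
  "deltas": [
    [255, 0.3, 2, -0.3, 0],
    [255, 0.3, 2, 0, 0],
    [255, 0.3, 2, 0, 0],
    [255, 0, 0, 0, 0],
    [255, 0, 0, 0, 0]
  ]
}}

```text
clock: 8.02
tcp_pos: [0.5899, 0.1263, 0.0557]
orientation: [0.001, 0.998, -0.065, 0.003]
wrist_force: [1.9, -3.7, 6.9]
gripper_width: 0.002
grip_force: 3.5
```

Request:
{"op": "step_arm", "data": {
  "deltas": [
    [255, 0.3, 2, 0, 0],
    [255, 0.3, 2, 0, 0],
    [255, 0, 0, 0, 0],
    [255, 0, 0, 0, 0]
  ]
}}

```text
clock: 8.35
tcp_pos: [0.5905, 0.1302, 0.0557]
orientation: [0.001, 0.998, -0.065, 0.003]
wrist_force: [0.5, -3.7, 6.3]
gripper_width: -0.002
grip_force: 3.5
```

Request:
{"op": "step_arm", "data": {
  "deltas": [
    [255, 0.3, 2, 0, 0],
    [255, 0.2, 1.5, 0, 0],
    [255, 0, 0, 0, 0],
    [255, 0, 0, 0, 0]
  ]
}}

```text
clock: 8.68
tcp_pos: [0.5906, 0.1311, 0.0557]
orientation: [0.003, 0.998, -0.064, 0.002]
wrist_force: [-1.7, -11.7, 9.3]
gripper_width: -0.001
grip_force: 8.8
```

Request:
{"op": "step_arm", "data": {
  "deltas": [
    [255, 0.2, 1.5, 0, 0],
    [255, 0.2, 1.5, 0, 0],
    [255, 0, 0, 0, 0],
    [255, 0, 0, 0, 0]
  ]
}}

```text
clock: 9.02
tcp_pos: [0.5905, 0.1311, 0.0557]
orientation: [0.006, 0.998, -0.064, 0.001]
wrist_force: [-2.3, -21.7, 11.3]
gripper_width: -0.006
grip_force: 14.9
```

It stopped at the predicted place and the force rose to 22 N, so the jaw is home. I'll relieve the push, lift straight up, and look.

Request:
{"op": "step_arm", "data": {
  "deltas": [
    [255, -0.3, -2, 0, 0],
    [255, -0.3, -2, 0, 0],
    [255, 0, -0.5, 0, 0],
    [255, 0, 0, 0, 0],
    [255, 0, 0, 3, 0],
    [255, 0, 0, 3, 0],
    [255, 0, 0, 4, 0],
    [255, 0, -1, 5, 0],
    [255, 0, -1, 5, 0],
    [255, 0, -1, 10, 0],
    [255, 0, 0, 20, 0],
    [255, 0, 0, 30, 0],
    [255, 0, 0, 35, 0],
    [255, 0, 0, 40, 0],
    [255, 0, 0, 0, 0]
  ]
}}

```text
clock: 10.27
tcp_pos: [0.5929, 0.131, 0.2196]
orientation: [-0.001, 0.998, -0.065, 0.009]
wrist_force: [1.0, 0.1, 1.5]
gripper_width: 0.003
grip_force: 0.0
```

Request:
{"op": "step_arm", "data": {
  "deltas": [
    [255, -10, -35, 0, 0],
    [255, -10, -35, 0, 0],
    [255, -10, -35, 0, 0],
    [255, -10, -35, 0, 0],
    [255, -10, -35, 0, 0],
    [255, -10, -35, 0, 0],
    [255, -10, -35, 0, 0],
    [255, -10, -35, 0, 0],
    [255, -10, -35, 0, 0],
    [255, 0, 0, 0, 0],
    [255, 0, 0, 0, 0],
    [255, 0, 0, 0, 0]
  ]
}}

```text
clock: 11.27
tcp_pos: [0.4983, -0.1843, 0.2088]
orientation: [-0.0, 0.998, -0.065, 0.0]
wrist_force: [-0.0, 0.5, -0.6]
gripper_width: -0.002
grip_force: 0.0
```

Run:
```python
from h import *
ims=[camera("side")[170:310,200:380],camera("top")[170:275,195:375]]
im=np.vstack([cv2.resize(i[:,:,::-1],None,fx=2.4,fy=2.4,interpolation=cv2.INTER_CUBIC) for i in ims]);cv2.imwrite("pics/a5.png",im)
o=status.observe();print(o["clock"],o["tcp_pos"],o["wrist_force"])
```

```text
11.3667 [ 0.4985625  -0.18349123  0.20862496] [0.25946963 0.347205   0.99663895]
```

View pics/a5.png

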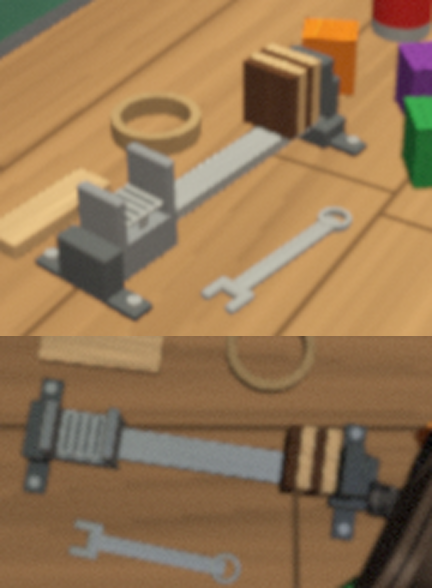

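The jaw now stands against the end stop (top crop: rear plate at about (55,430), front plate at (113,437)). The block and loose things haven't moved. One numeric check before handing in.

Run:
```python
from h import *
t=lambda u,v:(u/2.4+195-.3,(v-336)/2.4+170-.3)
s=lambda u,v:(u/2.4+200-.3,v/2.4+170-.3)
f,e=tri(t(114,436),s(151,154));print(f,e)
d=np.array([.128,.992]);print("travel of front plate",(f[:2]-[.5672,-.0240])@d, "from TCP: expect ~", .131-.0072-.0105)
pl=plane("top",t(82,435),.062);print(pl,(pl[:2]-[.571,.0072])@d)
```

```text
[0.5832046  0.08628499 0.09572973] 0.005360504695754985
travel of front plate 0.11145130096914092 from TCP: expect ~ 0.11330000000000001
[0.58695592 0.12017242 0.062     ] 0.1141109992656291
```

The jaw travelled 111–114 mm by the cameras against 113 mm expected, so it is home. Handing in.

```bash
python3 -c "
from h import *
print(env.close_job())"
```

```text
the job is handed in; nothing more can be done
None
```

The clamp is open: the sliding jaw is back against the end stop, I've let go of the release, and the block and loose things look unmoved; the job is handed in, but no verdict came back.

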